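# Turn the jar's label to the label scanner

## Task

The label scanner on the worktop cannot read the jar standing on its round pad, because the jar's label points off to one side. Turn that jar until its label looks squarely at the scanner's window, and leave it standing upright in the middle of the pad. Do not disturb the identical jar that stands beside the scanner.

Things in the scene. Friction and masses are not known exactly. Their poses are not given: they have to be found in the camera images.
- jar: the jar to turn, loose on the pad, 0.25 kg: white ceramic cylinder, 53 mm diameter; round wooden lid, 56 mm diameter, 76 to 100 mm above the foot, gripped at any yaw; a black flap 26 x 15 mm, 4 mm high, on the lid runs from the middle to the rim above the label (brown paper, black bars, 100 degrees wide). Origin: centre of its underside; z up; x out through the label's middle, along the flap
- scanner: label scanner, fixed, grey: foot 194 x 100 mm, 10 mm high, with a round black pad 84 mm in diameter, flat, top at 12 mm; upright block 56 mm deep, 100 mm wide, top at 119 mm, its face with the dark window 77 mm from the pad's centre. Origin: on the worktop under the pad's centre; z up; x level from the pad's centre to the window's middle: the jar reads squarely when its x points the same way
- pad (a point): centre of the top of the scanner's round pad, 12 mm above the worktop, where the jar's foot stands; axes as the scanner's
- jar_label (a point): middle of the label of the jar to turn, 27.5 mm out from its axis along its x, 40 mm above its foot
- other_jar: an identical jar (104 mm high in all) standing loose on the worktop about 130 mm to the right of the pad as seen looking towards the window; leave it alone. Origin and axes as for the first jar

How it is judged (in metres and radians):
At the end, for the whole second after the job is handed in: the jar stands at rest and upright (within 6 degrees) on the pad, its axis within 18 mm of the pad's centre, its label pointing at the window to within 14 degrees; the other jar stands upright within 20 mm of where it was (angle between the x axis of jar and the x axis of scanner, either way round below 0.25 rad and x of jar_label in the frame of pad above 0 m and horizontal distance between jar and pad below 0.018 m and z of jar in the frame of pad below 0.005 m and angle between jar's own z axis and vertical below 0.1 rad and linear speed of jar below 0.02 m/s and distance of other_jar from where it was at the start of the episode below 0.02 m and angle between other_jar's own z axis and vertical below 0.15 rad); the robot touches nothing.
It fails at once if the jar is tipped by more than 25 degrees (angle between jar's own z axis and vertical above 0.44 rad).
It fails at once if the other jar is pushed more than 20 mm or knocked over (distance of other_jar from where it was at the start of the episode above 0.02 m or angle between other_jar's own z axis and vertical above 0.3 rad).
It also fails if it takes over 29 s, if anything falls off the work surface, if the arm or the gripper's body presses on something with over 40 N, if the wrist force passes 120 N, or if a joint passes its speed limit or range.

## Robot

A 7-joint arm with a two-finger parallel gripper is mounted at the origin on a cart in front of the work surface, level with it; the furniture and walls round the work are solid. World frame = base frame: x ahead of the robot, y to its left, z up, the work surface at z = 0. Lengths are in mm, angles in rad, forces in N, time in s.
With the tool pointing down it reaches from about 400 to 750 mm from the base axis. Payload 19.5 kg.
Tool frame: the origin (TCP) lies at the very end of the fingers, on their centre line; the grasp point (between the pads) lies 19 mm behind it; z points along the fingers, y is the line along which they close (so a half turn about z gives the same grasp; the last joint's range is limited). The gripper opens to 85 mm and grips with 20 to 120 N. Pads are 22 mm wide; open, the fingers measure 114 mm over their backs; the gripper's body (76 mm by 85 mm) begins 54 mm behind the grasp point. The pads swing forward as they close: fully open they stand 13 mm farther back than shut.
Start: joints at [1.253, 0.707, -0.028, 1.485, 0.022, 0.951, -0.075], TCP at [156.576, -553.244, 231.268] pointing down, gripper open.
Joint ranges: [-2.71, 2.71], [-0.32, 2.16], [-1.57, 1.52], [0, 2.45], [-1.46, 4.6], [0, 2.02], [-2.83, 2.83]. Speed limits (rad/s): [1.89, 1.89, 2.57, 2.57, 3.01, 3.01, 3.01].

## Interface

Orientations are given as a 3x3 rotation matrix whose columns are the frame's x, y, z axes.
In Python, from rig import r, claw, planner, read_camera, hand_in gives the robot as it stands. The module is installed in compiled form; this text tells all that it offers. Calls block until the motion is done:
- r.move_ptp(position, orientation): joint-space move of the TCP to a pose.
- r.move_straight(position, rotation=None, v=150): straight line of the TCP; rotation=None keeps the orientation; v is the mean speed in mm/s.
- r.move_j(angles): joint-space move.
- claw.gripper_to(opening): opening from 0.0 (shut) to 1.0 (fully open); the grip force is fixed at half the most; returns when the fingers have stopped.
- r.hold(seconds).
- planner.ik(position, orientation): joint angles nearest the present ones, or None.
- r.observe(): the state.
- read_camera(name): name is "side" or "top"; returns a dict with "color" (480x640x3 uint8, blue, green, red), "depth" (480x640 float32, mm along the optical axis (not along the pixel's ray), 0 where there is no reading), "vfov" (degrees; the focal length in pixels is half the picture's height over the tangent of half this angle, whatever the lens; pixels are square), "cx", "cy" (the principal point, pixels), "D" ([k1, k2, p1, p2, k3] as OpenCV has them; the pictures are not rectified), "R" (3x3) and "t" (3): a world point X has camera coordinates R X + t. Camera axes: x right, y down, z forward; pixel columns grow to the right and rows downward; lengths in mm; the calibration is good to about 2 mm. A picture is of the moment at which its call begins.
A pose or a line that the arm cannot do raises r.PlanningError and nothing moves.
- hand_in(): hands the job in; it is judged then, once.
The state is a dict: "clock": time; "joint_positions": joint angles; "qvel": joint speeds; "tau": joint torques, N m; "tcp_pos": TCP position; "orientation": TCP orientation; "force": force on the tool from outside, world axes, zero at the start; "ft_torque": the same for the moment, N m; "opening": opening from 0.0 (shut) to 1.0 (fully open); "gripper_force": force on a finger pad.
Only numpy, scipy, OpenCV 4.12 (cv2) and the standard library are available. Lean on these libraries where they do the work, as an engineer would, in place of code of your own. Each camera call takes 0.05 s, during which the arm holds its last target. There are 200 camera calls.

## Working session

There is one attempt and no reset: what is moved stays moved. The work goes in short steps, each a Python script; the robot and the scene stay as the last script left them, time stands still between calls to the robot, and variables do not carry over. Pictures are saved under pics/ and viewed, at most 10 in all, crops included, and the job is handed in when it is done.

```bash
mkdir -p pics; python3 - <<'E'
from rig import *
import cv2,numpy as np
for n in("top","side"):
    c=read_camera(n);cv2.imwrite(f"pics/{n}0.png",c["color"]);np.savez(f"{n}0.npz",**c)
    print(n,c["vfov"],c["cx"],c["cy"],c["D"],c["R"],c["t"])
print(r.observe())
E
```

```text
top 54.26645362331178 316.6904959050799 247.08284748071185 [-0.10766898  0.          0.          0.          0.        ] [[ 0.0268947  -0.9995076  -0.01616275]
 [-0.98768552 -0.02407679 -0.15458853]
 [ 0.15412327  0.02012132 -0.98784672]] [-468.72282265  469.07858817  840.05763189]
side 47.2814424818102 316.80761664945805 243.4172368586296 [-0.07739382  0.          0.          0.          0.        ] [[ 0.95660136 -0.29057842 -0.02186347]
 [-0.16536458 -0.47954758 -0.86179387]
 [ 0.23993413  0.82800864 -0.50678725]] [-609.76789524  -94.07055155 1136.28152325]
{'clock': 0.1, 'joint_positions': array([ 1.25329788,  0.70698933, -0.02763739,  1.48494571,  0.02199204,
        0.95088085, -0.07550391]), 'qvel': array([ 0.0005708 , -0.00078863, -0.00103688, -0.00302281, -0.00197514,
       -0.00058012, -0.00060989]), 'tau': array([ 4.00994046e-03, -8.84289908e+01,  1.23727463e+00, -2.36454624e+01,
        1.71119522e-02,  5.06988625e-03, -1.58158338e-05]), 'tcp_pos': array([ 156.53233254, -553.04891826,  230.90509208]), 'orientation': array([[ 9.62206406e-01,  2.72321073e-01, -2.57421821e-04],
       [ 2.72321195e-01, -9.62205999e-01,  8.84831766e-04],
       [-6.73448461e-06, -9.21492211e-04, -9.99999575e-01]]), 'force': array([-0.04481246, -0.7585902 ,  0.11217985]), 'ft_torque': array([-0.04660182,  0.05045902,  0.06999623]), 'gripper_force': 0.0, 'opening': 1.0037943646431242}
```

View pics/top0.png

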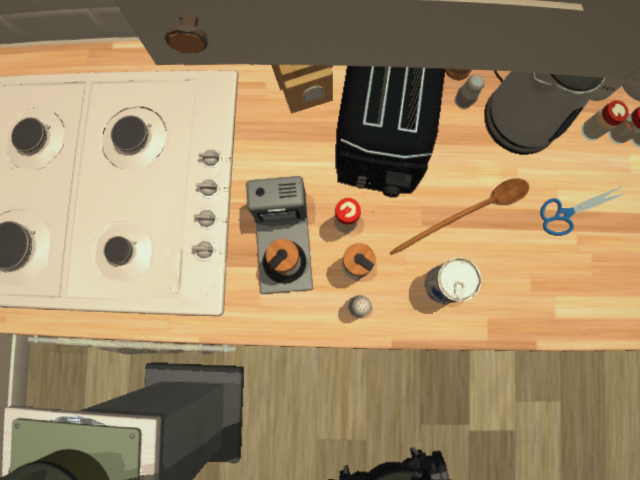

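View pics/side0.png

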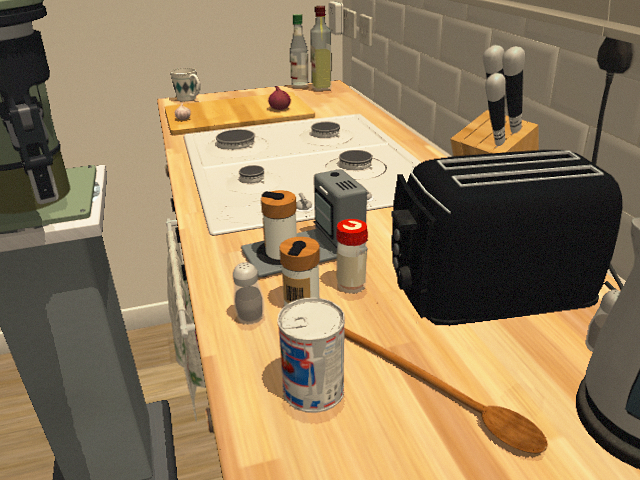

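The top view shows the jar to turn at (284,259), with its flap pointing lower-left. The scanner block is above it at (276,200) and the other jar is at (360,261). A red-capped bottle stands at (347,211) and a shaker at (360,306).

```bash
cat > h.py <<'E'
import cv2,numpy as np
def cam(c):
    f=240/np.tan(np.radians(float(c["vfov"]))/2)
    return np.array([[f,0,float(c["cx"])],[0,f,float(c["cy"])],[0,0,1]])
def ray(c,uv,z):
    p=cv2.undistortPoints(np.array(uv,float).reshape(-1,1,2),cam(c),np.array(c["D"],float)).reshape(-1,2)
    d=np.c_[p,np.ones(len(p))]@c["R"]; o=-c["R"].T@c["t"]
    return o+d*((z-o[2])/d[:,2])[:,None]
E
python3 - <<'E'
import cv2,numpy as np
from h import *
c=np.load("top0.npz"); im=c["color"]
cv2.imwrite("pics/crop0.png",cv2.resize(im[165:325,235:400],None,fx=4.5,fy=3.7*4.5/3.7*.8333*1.0 if 0 else 3.7,interpolation=cv2.INTER_CUBIC))
hsv=cv2.cvtColor(im,cv2.COLOR_BGR2HSV)
print(hsv[268,290],hsv[260,275],hsv[252,352],hsv[270,302],hsv[320,300])
print(ray(c,[[284,259],[360,261]],112))
E
```

```text
[ 13 173 161] [25 31 50] [ 14 172 210] [17 64 28] [ 20 107 231]
[[ 446.86449025 -403.52499515  112.        ]
 [ 446.63882342 -531.68723884  112.        ]]
```

View pics/crop0.png

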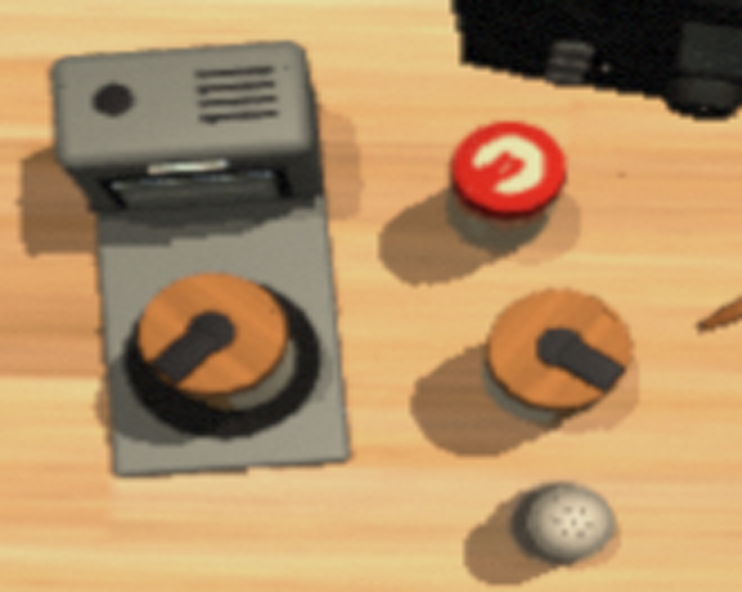

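The enlarged crop shows the jar on the pad with its flap running from about (280,256) to (273,266). The foot edges are clear, and so is the lower arc of the pad.

```bash
cat > est.py <<'E'
from h import *
from scipy.optimize import least_squares
def lid(c,u0,v0,z):
    im=c["color"]; hsv=cv2.cvtColor(im,cv2.COLOR_BGR2HSV)
    win=np.zeros(im.shape[:2],np.uint8); cv2.circle(win,(u0,v0),24,255,-1)
    m=cv2.inRange(hsv,(5,140,60),(17,255,255))&win
    m=cv2.morphologyEx(m,cv2.MORPH_OPEN,np.ones((3,3),np.uint8))
    k=max(cv2.findContours(m,cv2.RETR_EXTERNAL,cv2.CHAIN_APPROX_NONE)[0],key=cv2.contourArea)
    hull=cv2.convexHull(k); (u,v),ax,_=cv2.fitEllipse(hull)
    P=ray(c,[[u,v]],z)[0]
    disc=np.zeros_like(win); cv2.fillPoly(disc,[hull],255)
    disc=cv2.erode(disc,np.ones((3,3),np.uint8))
    d=cv2.inRange(hsv,(0,0,0),(180,255,85))&disc
    vv,uu=np.nonzero(d); Q=ray(c,np.c_[uu,vv],z+3)[:,:2]
    e=Q.mean(0)-P[:2]
    return P,ax,len(uu),e,np.degrees(np.arctan2(e[1],e[0]))
E
python3 - <<'E'
from est import *
c=np.load("top0.npz")
print(lid(c,281,257,112)); print(lid(c,360,261,100))
s=lambda L:[[235+x/4.5-.5,165+y/3.7-.5] for x,y in L]
pad=ray(c,s([(320,357),(313,390),(290,418),(255,434),(222,437),(185,428),(150,405),(132,380)]),12)[:,:2]
print("pad",least_squares(lambda p:np.hypot(*(pad-p[:2]).T)-p[2],[440,-400,42]).x)
F=ray(c,s([(97,215),(118,472),(350,460),(327,200)]),10)[:,:2];print(F)
for a,b in((1,0),(2,3),(2,1)):
    d=F[b]-F[a];print(np.degrees(np.arctan2(d[1],d[0])),np.hypot(*d))
from rig import *
P=[447,-403,160]
for y in range(-180,180,20):
    t=np.radians(y);R=np.array([[np.cos(t),np.sin(t),0],[np.sin(t),-np.cos(t),0],[0,0,-1]])
    q=planner.ik(P,R); print(y,None if q is None else np.round(q,2))
E
```

```text
(array([ 452.79641296, -399.75398439,  112.        ]), (32.61467742919922, 33.714778900146484), 164, array([-5.0970902 ,  5.49166451]), np.float64(132.86594479874756))
(array([ 451.03219302, -530.74224519,  100.        ]), (32.31709289550781, 33.1943473815918), 153, array([-3.72784181, -6.20750935]), np.float64(-120.9863933364251))
pad [ 454.99253674 -396.03205808   40.30647544]
[[ 529.57257835 -337.38856851]
 [ 395.75761481 -352.49187938]
 [ 404.53562216 -449.89460136]
 [ 539.81092975 -436.17733903]]
6.439557979045127 134.66459989288145
5.790147086405043 135.9690116576498
95.14962793479549 97.7974624518076
-180 [ 1.03  0.93 -0.77  1.46  0.7   1.05  1.67]
-160 [ 1.19  1.14 -1.35  1.45  1.11  1.42  1.74]
-140 [ 0.34  0.97  0.8   1.48 -0.77  1.02 -2.68]
-120 [ 0.37  0.94  0.7   1.48 -0.68  0.98 -2.4 ]
-100 [ 0.41  0.91  0.6   1.48 -0.59  0.93 -2.13]
-80 [ 0.45  0.89  0.5   1.48 -0.49  0.9  -1.86]
-60 [ 0.5   0.87  0.39  1.48 -0.39  0.87 -1.6 ]
-40 [ 0.54  0.86  0.29  1.48 -0.3   0.85 -1.33]
-20 [ 0.59  0.84  0.19  1.47 -0.19  0.84 -1.07]
0 [ 0.64  0.84  0.08  1.47 -0.08  0.84 -0.82]
20 [ 0.68  0.83 -0.    1.47  0.    0.84 -0.55]
40 [ 0.73  0.83 -0.09  1.47  0.09  0.84 -0.27]
60 [ 0.77  0.84 -0.18  1.47  0.18  0.85  0.  ]
80 [ 0.81  0.84 -0.27  1.47  0.26  0.87  0.28]
100 [ 0.85  0.85 -0.36  1.46  0.35  0.89  0.56]
120 [ 0.9   0.86 -0.46  1.46  0.44  0.92  0.83]
140 [ 0.95  0.88 -0.57  1.46  0.54  0.96  1.1 ]
160 [ 0.99  0.9  -0.68  1.46  0.62  1.    1.38]
```

```bash
cat >> est.py <<'E'
def rot(y):
    t=np.radians(y);return np.array([[np.cos(t),np.sin(t),0],[np.sin(t),-np.cos(t),0],[0,0,-1]])
E
python3 - <<'E'
from est import *
from rig import *
r.move_ptp([452.8,-399.8,190],rot(120)); claw.gripper_to(0.9)
r.move_straight([452.8,-399.8,84],v=80); o=r.observe(); print(o["clock"],o["force"],o["tcp_pos"])
claw.gripper_to(0.0); o=r.observe(); print(o["clock"],o["force"],o["tcp_pos"],o["opening"],o["gripper_force"])
for n in("top","side"):cv2.imwrite(f"pics/{n}1.png",read_camera(n)["color"][150:330,200:420] if n=="top" else read_camera(n)["color"][80:400,150:470])
E
```

```text
3.1 [ 0.24163677 -0.18245566  0.76907567] [ 452.96526594 -399.96639847   84.43442925]
3.425 [-1.06312135  0.72302072  7.93850147] [ 453.1334536  -399.99507901   84.69772091] 0.6400390297397649 61.77981734275818
```

View pics/side1.png

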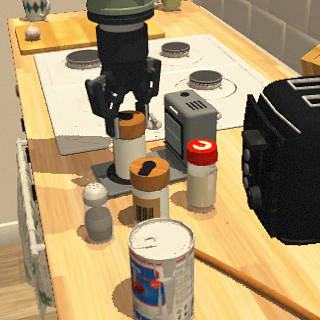

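The side view shows the lid held between the fingers with the jar upright. The measured opening of about 54 mm also fits the lid. Next I turn it by -127° and shift it to the pad centre.

```bash
python3 - <<'E'
from est import *
from rig import *
p0=np.array([452.8,-399.8,84.8]);p1=np.array([455,-396,84.8]);t0=r.observe()["clock"]
for f in(.25,.5,.75,1):
    try: r.move_straight(p0+(p1-p0)*f,rot(120-127*f),v=1.2)
    except r.PlanningError as e: print(f,e);break
    o=r.observe();print(o["clock"],o["tcp_pos"],o["force"],o["joint_positions"][6])
    if o["clock"]-t0>14: break
E
```

```text
4.225 [ 453.40287891 -398.74403128   84.82667867] [ 0.62084626  1.59285885 -1.77116105] 0.3558480176815231
4.925 [ 453.86016735 -397.98769334   84.81984298] [-1.11669402  0.23162573 -0.39104967] -0.045345878715606566
5.625 [ 454.3309251  -396.97218407   84.81061518] [-1.93564464 -0.66886198  1.37907604] -0.43675961695658877
6.325 [ 454.97075536 -395.84871195   84.78711017] [-2.00777675  1.62759724  2.55648666] -0.8257696173766026
```

Next I release, rise and look.

```bash
python3 - <<'E'
from est import *
from rig import *
r.hold(.2); claw.gripper_to(0.9); r.move_straight([455,-396,200],v=100)
r.move_ptp([300,-500,300],rot(20))
c=read_camera("top");im=c["color"];print(r.observe()["clock"])
np.savez("top2.npz",**c)
cv2.imwrite("pics/crop2.png",cv2.resize(im[165:325,235:400],None,fx=4.5,fy=3.7,interpolation=cv2.INTER_CUBIC))
print(lid(c,281,257,112)); print(lid(c,360,261,100))
E
```

```text
9.0833
(array([ 454.1860038 , -399.71882463,  112.        ]), (31.715608596801758, 33.52527618408203), 146, array([7.98807879, 2.24137275]), np.float64(15.673573418259647))
(array([ 451.00883108, -530.59083817,  100.        ]), (32.38983917236328, 33.20978927612305), 149, array([-3.48170541, -6.27398239]), np.float64(-119.02779736192284))
```

View pics/crop2.png

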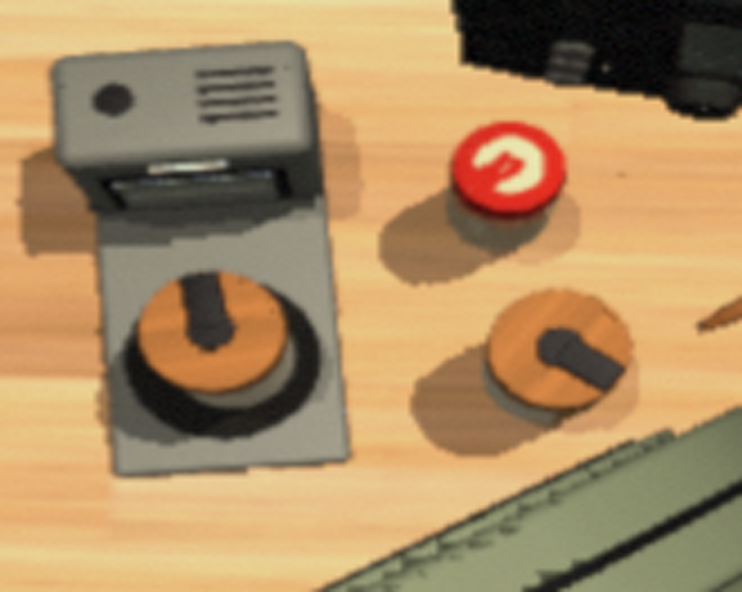

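The picture shows the jar upright on the pad with its flap pointing at the window, and the other jar has not moved. I check the flap axis more precisely.

```bash
python3 - <<'E'
from est import *
c=np.load("top2.npz");s=lambda L:[[235+x/4.5-.5,165+y/3.7-.5] for x,y in L]
q=ray(c,s([(211,330),(201,280)]),115);d=q[1]-q[0];print(np.degrees(np.arctan2(d[1],d[0])),q)
hsv=cv2.cvtColor(c["color"],cv2.COLOR_BGR2HSV)[239:256,272:290]
m=cv2.inRange(hsv,(0,0,0),(180,110,95));v,u=np.nonzero(m);print((m//255))
Q=ray(c,np.c_[u+272,v+239],115)[:,:2]
f=cv2.fitLine(Q.astype(np.float32),cv2.DIST_HUBER,0,.01,.01).ravel();print(np.degrees(np.arctan2(f[1],f[0])),f)
E
```

```text
11.460539966725563 [[ 455.38525333 -399.04936725  115.        ]
 [ 478.38033071 -394.38745599  115.        ]]
[[0 0 0 0 1 1 1 1 1 1 1 0 0 0 0 0 0 0]
 [0 0 0 1 1 1 1 1 1 1 1 0 0 0 0 0 0 0]
 [0 0 0 0 1 1 1 1 1 1 1 0 0 0 0 0 0 0]
 [0 0 0 0 1 1 1 1 1 1 1 1 0 0 0 0 0 0]
 [0 0 0 0 1 1 1 1 1 1 1 1 0 0 0 0 0 0]
 [0 0 0 0 1 1 1 1 1 1 1 1 0 0 0 0 0 0]
 [0 0 0 0 1 1 1 1 1 1 1 1 0 0 0 0 0 0]
 [0 0 0 0 0 1 1 1 1 1 1 1 0 0 0 0 0 0]
 [0 0 0 0 0 1 1 1 1 1 1 1 0 0 0 0 0 0]
 [0 0 0 0 0 1 1 1 1 1 1 1 1 0 0 0 0 0]
 [0 0 0 0 0 1 1 1 1 1 1 1 1 0 0 0 0 0]
 [0 0 0 0 0 1 1 1 1 1 1 1 1 0 0 0 0 0]
 [0 0 0 0 0 1 1 1 1 1 1 1 1 1 0 0 0 0]
 [0 0 0 0 0 1 1 1 1 1 1 1 1 1 0 0 0 0]
 [0 0 0 0 0 1 1 1 1 1 1 1 1 1 1 0 0 0]
 [0 0 0 0 0 1 1 1 1 1 1 1 1 1 1 0 0 0]
 [0 0 0 0 0 1 1 1 1 1 1 1 1 1 1 0 0 0]]
17.04497 [ 9.5607495e-01  2.9312220e-01  4.6642569e+02 -3.9657709e+02]
```

The flap axis reads about 11–13° and the scanner about 6°. That is within tolerance, but one small correction of -6° and +3 mm in y costs little.

```bash
python3 - <<'E'
from est import *
from rig import *
r.move_ptp([455,-396,190],rot(-1)); r.move_straight([455,-396,85],v=80)
claw.gripper_to(0.0);print(r.observe()["force"],r.observe()["opening"])
r.move_straight([455.5,-393,85],rot(-7),v=3); r.hold(.2); claw.gripper_to(0.9)
r.move_straight([455.5,-393,200],v=100); r.move_ptp([300,-500,300],rot(20))
c=read_camera("top");im=c["color"];print(r.observe()["clock"])
cv2.imwrite("pics/crop3.png",cv2.resize(im[165:325,235:400],None,fx=4.5,fy=3.7,interpolation=cv2.INTER_CUBIC))
print(lid(c,281,257,112)); print(lid(c,360,261,100))
E
```

```text
[-0.31373647 -0.05726256  7.96527567] 0.6388903865352336
15.6667
(array([ 454.76136554, -397.83652833,  112.        ]), (31.811635971069336, 33.41374969482422), 143, array([8.30072711, 1.5783602 ]), np.float64(10.766108189363502))
(array([ 450.93006293, -531.02915248,  100.        ]), (32.055824279785156, 33.37790298461914), 152, array([-3.6261439 , -6.08521249]), np.float64(-120.79047635698527))
```

View pics/crop3.png

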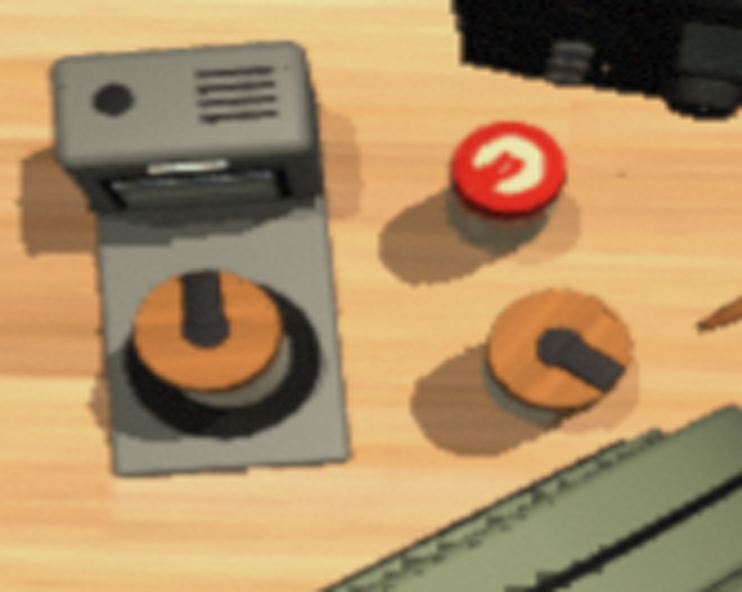

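The flap now runs from about (207,325) to (201,280) in the crop, close to parallel with the foot edges. The jar is within about 3 mm of the pad centre, and the other jar has not moved.

```bash
python3 -c "
from rig import *
print(hand_in())"
```

```text
the job is handed in; nothing more can be done
None
```

I turned the jar until its label faces the scanner window, to within about 5° by the last picture. It stands upright within about 3 mm of the pad centre, the other jar did not move, and I handed the job in at about 16 s; no verdict came back.

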